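# Hold tweezer electrodes at the marked gap in a sample pot

## Task

Stand the empty glass pot upright in the wide bore of the aluminium block, right down on the bore's floor, and let go of it. Then lift the tweezer electrodes off their rest, lower both plates inside the pot, below its rim and clear of the glass, and squeeze the sprung arms until the index is on the long line of the gap scale (10 mm between the plates), never letting the plates meet. Finish while still holding them steadily at that gap, ready for the cells to be pipetted in; leave the other things on the worktop where they are.

Things in the scene. Friction and masses are not known exactly. Their poses are not given: they have to be found in the camera images.
- pot_center (a point): centre (half-way up, on the axis) of the loose empty glass pot: straight-sided, open at the top, 40 mm across outside, 36 mm inside, 60 mm tall, floor 3 mm thick, about 45 g; it starts standing upright on the worktop. z is the pot's axis, up.
- pot_rim (a point): centre of the pot's mouth, at the height of its rim, 30 mm above pot_center; z up.
- pot: the same glass pot; origin at the centre of its underside, z up along its axis.
- block: fixed aluminium block, 64 mm (its x) by 104 mm (its y), 28 mm tall, with one wide bore and two narrow 18 mm bores for tubes (not used). Origin at the centre of its underside.
- wide_bore (a point): centre of the mouth of the block's wide bore, on the block's top, 28 mm above the worktop; the bore is 43 mm wide, 18 mm deep, with a flat floor. It lies 19 mm from the block's middle toward its -y end; the narrow bores are at the +y end. A pot standing on the bore's floor has pot_center 12 mm and its rim 42 mm above this point. z up.
- electrode_rest: fixed stand of the tweezer electrodes: white base, two aluminium uprights 65 mm tall. Origin on the worktop under the tweezers' heel; x points along the resting tweezers to their tips. One upright is under the heel (x -11 to 1 mm, with 7 mm cheeks beside it), the other under the arms behind the tips (x 95 to 101 mm, 54 mm wide, 6 mm upturned ends). The tweezers lift straight up off it.
- tweezers: tweezer electrodes, about 56 g, level on their stand: two sprung arms side by side, grey ribbed grips, tips bent down, each with a round plate. Origin inside the heel where the arms meet, half-way up the arms, 70 mm above the worktop at the start. x to the tips, y to the left arm, z up. Heel x -23 to 9 mm; arms to x 104 mm, 10 mm high; the plates hang at x 117, z -45 mm.
- tweezers_grip (a point): where the tweezers are held: midway between the grips, tool x 70 mm, half-way up the arms; axes as tweezers. Grips: tool x 48 to 92 mm, 13 mm high. Width here over the grips 33.5 mm at rest, 25.1 mm at the marked gap, 19 mm when the plates meet; 1 mm of squeeze along tool y closes the gap by 1.67 mm. Spring force on each grip: 0 at rest, about 8 N at the mark.
- plate_left (a point): centre of the inner face of the left arm's plate (a disc 10 mm across, 1.6 mm thick, facing the other). Gap = distance from plate_left to plate_right: 24 mm at rest, 10 mm at the mark, where the arms are parallel. The gap scale, fixed on top of the left arm at tool x 97 mm, crosses over the right arm; the right arm's index stands at its one long line when the gap is 10 mm.
- plate_right (a point): centre of the inner face of the right arm's plate, as plate_left.
- dish: bystander: closed petri dish, 60 mm across, 14 mm high, lying flat. Origin at the centre of its underside.
- timer: bystander: small bench timer, 62 x 62 x 16 mm, lying flat. Origin at the centre of its underside.
- marker: bystander: marker pen, 125 mm long, lying flat. Origin at the centre of its underside.
- white_bottle: bystander: capped plastic bottle, 48 mm across, 83 mm tall, standing. Origin at the centre of its underside.
- small_bottle: bystander: capped plastic bottle, 42 mm across, 71 mm tall, standing. Origin at the centre of its underside.
- forceps: bystander: plain steel tweezers without plates (fixed shut), 123 mm long, lying flat on the worktop. Origin at the centre of its underside.

How it is judged:
By the outcome, as a careful person would: the job done as asked, in the order asked, and still so for the second after the job is handed in, while the arm keeps its last pose, push and grip.
It also fails if it takes over 58 s, if anything falls off the work surface, if the arm or the gripper's body presses on something with over 40 N, if the wrist force passes 120 N, or if a joint passes its speed limit or range.

## Robot

A 7-joint arm with a two-finger parallel gripper is mounted at the origin on the work surface; the furniture and walls round the work are solid. World frame = base frame: x ahead of the robot, y to its left, z up, the work surface at z = 0. Lengths are in m, angles in rad, forces in N, time in s.
With the tool pointing down it reaches from about 0.425 to 0.875 m from the base axis. Payload 4.7 kg.
Tool frame: the origin (TCP) lies midway between the tips of the shut fingers; the grasp point (between the pads) lies ctrl.grasp_offset behind it (ctrl.grasp_offset is the distance from the TCP to the grasp point, in m); z points along the fingers, y is the line along which they close (so a half turn about z gives the same grasp; the last joint's range is limited). The gripper opens to 87 mm and grips with 3 to 60 N. Pads are 19 mm wide; open, the fingers measure 117 mm over their backs; the gripper's body (75 mm by 190 mm) begins 51 mm behind the grasp point.
Start: joints at [-1.199, 0.321, -0.07, 1.45, 0.023, 1.371, -0.057], TCP at [0.228, 0.609, 0.223] pointing down, gripper open.
Joint ranges: [-2.86, 2.86], [-0.3, 2.09], [-1.38, 1.24], [0.06, 2.45], [-1.56, 4.7], [0.09, 2.05], [-2.69, 2.69]. Speed limits (rad/s): [2.57, 2.57, 3.14, 3.14, 3.14, 3.14, 3.14].

## Interface

Orientations are given as a rotation vector (axis times angle).
In Python, from bench import ctrl gives the robot as it stands. The module is installed in compiled form; this text tells all that it offers.
- The arm moves only by the tool jog_arm, never from a script. Its argument "moves" is one flat list of numbers, 7 for each row, row after row: the shift along the tool's x, y, z in units of 30 cm (1.0 is 30 cm), then the turn, a rotation vector about the tool's x, y, z in units of 60 degrees (1.0 is 60 degrees), then the gripper's target within -1 to 1 (fully open at 1, half-way at 0, shut at -1). In form: [x, y, z, wx, wy, wz, fingers, x, y, z, wx, wy, wz, fingers, ...]. A call has exactly 8 rows; each row is the pose to reach, as a shift and turn from the pose commanded when the call began, along the tool's axes at that moment; what a row does not reach only later rows make up. A row lasts 1/8 s, in which the tool goes at most 62.5 mm and 10.7 degrees, less where a joint would pass 70% of its speed; a pose out of reach is approached as far as the arm can. A call with a number of a shift or a turn outside -1 to 1 is refused whole. A call with a gripper value outside its range is refused whole. The fingers move at their own pace and stop on an object; "newtons" is the grip in N (left out, the last holds). Time passes only in rows, so rows that repeat a pose let the fingers close, or fill a call up. It gives the time, the measured TCP pose, the force, the opening and the grip force at its end, in the units of the state.
- ctrl.get_state(): the state, without advancing time (a new reading comes with each control period).
- ctrl.get_image(name): name is "scene" or "top" or "wrist"; returns a dict with "pixels" (384x512x3 uint8, red, green, blue), "fx", "fy", "cx", "cy" (pixels), "dist" ([k1, k2, p1, p2, k3] as OpenCV has them; the pictures are not rectified), "xyz" and "rotation" of the camera in the world; the wrist camera has in their place "tool_from_camera" (4x4, takes a point from camera to tool coordinates, whose origin is the TCP and whose axes are the flange's). Camera axes: x right, y up, looking along -z (the intrinsics and any distortion apply to the point x, -y, -z); pixel columns grow to the right and rows downward; lengths in m; the calibration is good to about 2 mm. A picture is of the moment at which its call begins: read the wrist's pose just before it. There is no depth.
- ctrl.close_job(): hands the job in; it is judged then, once.
The state is a dict: "time": time; "joint_positions": joint angles; "qd": joint speeds; "joint_torque": joint torques, N m; "position": TCP position; "tool_rot": TCP orientation; "ft_force": force on the tool from outside, world axes, zero at the start; "torque": the same for the moment, N m; "grip_width": opening from 0.0 (shut) to 1.0 (fully open); "grip_force": force on a finger pad.
Only numpy, scipy, OpenCV 4.12 (cv2) and the standard library are available. Lean on these libraries where they do the work, as an engineer would, in place of code of your own. Each camera call takes 0.05 s, during which the arm holds its last target. There are 200 camera calls.

## Working session

There is one attempt and no reset: what is moved stays moved. The work goes in short steps, Python scripts to look and compute and a tool call to move; the robot and the scene stay as the last step left them, time stands still between calls to the robot, and variables do not carry over. Pictures are saved under pics/ and viewed, at most 10 in all, crops included, and the job is handed in when it is done.

Besides the shell and the picture viewer there is one more tool, called by a JSON object that holds its "api" and its "payload". jog_arm: Moves the arm, as the interface text tells. Its arguments: {"type":"object","properties":{"moves":{"type":"array"},"newtons":{"type":"number"}},"required":["moves"]}

```bash
mkdir -p pics && cat > h.py <<'E'
import numpy as np, cv2
from scipy.spatial.transform import Rotation as R
from bench import ctrl
def cam(name):
    s=ctrl.get_state(); im=ctrl.get_image(name)
    if 'xyz' in im:
        p=np.array(im['xyz']); r=np.array(im['rotation'])
        if r.shape!=(3,3): r=R.from_rotvec(r).as_matrix()
    else:
        T=np.eye(4);T[:3,:3]=R.from_rotvec(s['tool_rot']).as_matrix();T[:3,3]=s['position']
        T=T@np.array(im['tool_from_camera']); p=T[:3,3]; r=T[:3,:3]
    K=np.array([[im['fx'],0,im['cx']],[0,im['fy'],im['cy']],[0,0,1.]])
    return dict(px=np.array(im['pixels']),p=p,r=r,K=K,d=np.array(im['dist'],float))
def save(c,f,s=1,crop=None):
    a=c['px'][:,:,::-1]
    if crop: a=a[crop[1]:crop[3],crop[0]:crop[2]]
    cv2.imwrite('pics/'+f,cv2.resize(a,None,fx=s,fy=s,interpolation=cv2.INTER_CUBIC))
def ray(c,uv):
    uv=np.array(uv,float).reshape(-1,1,2)
    n=cv2.undistortPoints(uv,c['K'],c['d']).reshape(-1,2)
    v=np.c_[n[:,0],-n[:,1],-np.ones(len(n))]@c['r'].T
    return v
def onz(c,uv,z):
    v=ray(c,uv); return c['p']+v*((z-c['p'][2])/v[:,2])[:,None]
def proj(c,P):
    q=(np.array(P,float).reshape(-1,3)-c['p'])@c['r']; q=q*[1,-1,-1]
    return cv2.projectPoints(q,np.zeros(3),np.zeros(3),c['K'],c['d'])[0].reshape(-1,2)
E
python3 - <<'E'
from h import *
import pickle
print(ctrl.get_state(), ctrl.grasp_offset)
C={n:cam(n) for n in('top','scene','wrist')}
pickle.dump(C,open('c0.pkl','wb'))
for n in C: print(n,C[n]['p'],C[n]['r'].round(3).tolist(),C[n]['K'][0,0],C[n]['d'])
save(C['top'],'top.png',1.5); save(C['scene'],'scene.png',1.5)
E
```

```text
{'time': 0.0, 'joint_positions': array([-1.19890917,  0.32180205, -0.07009549,  1.45165914,  0.02258572,
        1.37080778, -0.05686883]), 'qd': array([-3.22142773e-04, -2.11590350e-03, -3.17043014e-04, -3.67946112e-04,
        3.72058124e-05,  6.17077750e-05,  7.96550329e-04]), 'joint_torque': array([-3.51208701e-04, -4.91308272e+01, -4.03923551e-01, -3.12526667e+01,
       -6.38339692e-02,  4.37212118e-02,  1.76461681e-04]), 'position': array([0.22747437, 0.60830842, 0.22148316]), 'tool_rot': array([-5.58865828e-01, -3.09122252e+00,  2.94008852e-03]), 'ft_force': array([-0.19708741, -0.98449861,  0.04785625]), 'torque': array([-0.00640649, -0.01201734,  0.00258065]), 'grip_force': 0.0, 'grip_width': 1.0028392219568294} 0.0187
top [ 0.3724134  -0.01386309  0.98826729] [[0.011, 0.992, -0.123], [-1.0, 0.014, 0.022], [0.024, 0.123, 0.992]] 389.47489849719165 [-0.00352938  0.          0.          0.          0.        ]
scene [-0.02955671 -0.51968321  0.81036262] [[0.708, 0.491, -0.507], [-0.706, 0.503, -0.499], [0.01, 0.711, 0.703]] 430.4352835963623 [0.00145186 0.         0.         0.         0.        ]
wrist [0.15658459 0.63386679 0.38294981] [[0.35, -0.902, -0.253], [0.937, 0.336, 0.096], [-0.002, -0.271, 0.963]] 310.484327171476 [-0.0047895  0.         0.         0.         0.       ]
```

View pics/top.png

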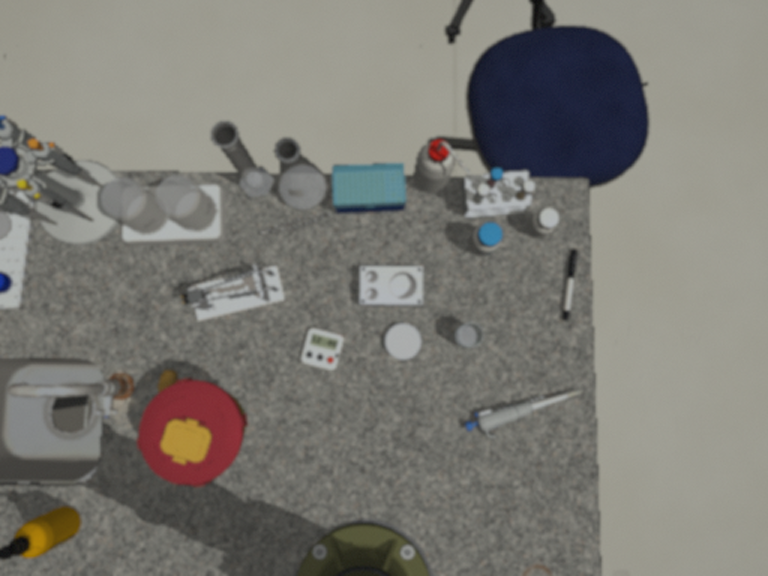

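View pics/scene.png

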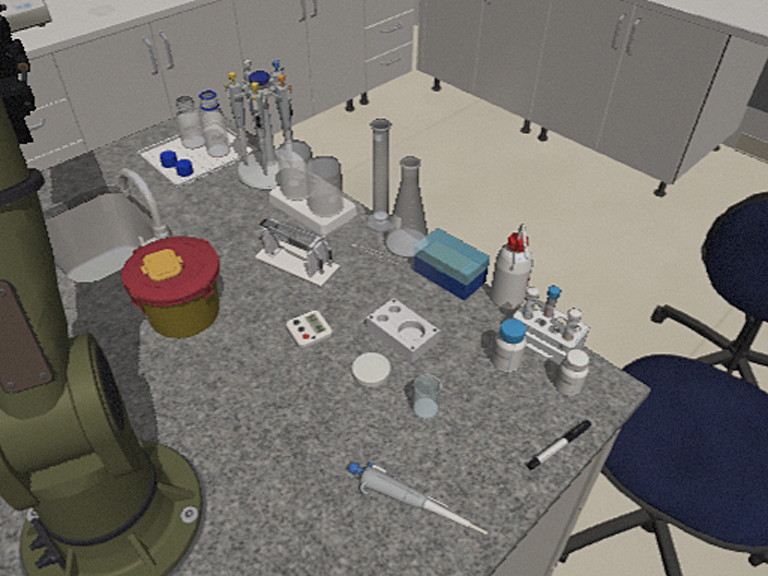

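```bash
python3 - <<'E'
from h import *
import pickle
C=pickle.load(open('c0.pkl','rb'))
a=C['top']['px'][165:245,115:335,::-1]; b=C['scene']['px'][140:290,160:310,::-1]
A=cv2.resize(a,None,fx=3.6,fy=3.6,interpolation=3)
cv2.imwrite('pics/topc.png',A)
c=C['top']
def o(u,v,z): return onz(c,[u/1.5,v/1.5],z)[0].round(4)
print('bore',o(402,286,.028),'rim',o(466,333,.06),'rest L',o(188,297,.07),'R',o(272,284,.07))
E
```

```text
bore [ 0.4927 -0.0581  0.028 ] rim [ 0.4148 -0.1591  0.06  ] rest L [0.4653 0.2796 0.07  ] R [0.4878 0.1492 0.07  ]
```

View pics/topc.png

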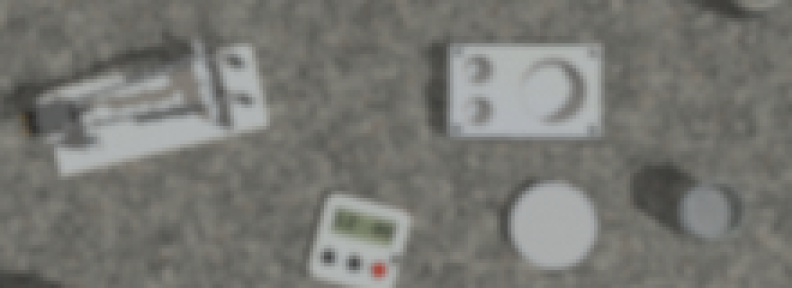

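```bash
cat >> h.py <<'E'
def rel(P,yaw=None,axis=None):
    """numbers for a move to TCP P, tool down with tool y at world angle yaw (deg)"""
    s=ctrl.get_state(); r0=R.from_rotvec(s['tool_rot']); 
    d=r0.inv().apply(np.array(P)-s['position'])/.3
    w=np.zeros(3)
    if yaw is not None:
        a=np.radians(yaw); y=np.array([np.cos(a),np.sin(a),0]); z=np.array([0,0,-1.])
        w=(r0.inv()*R.from_matrix(np.c_[np.cross(y,z),y,z])).as_rotvec()/np.radians(60)
    print('shift',d.round(4),'turn',w.round(4))
def show():
    s=ctrl.get_state(); M=R.from_rotvec(s['tool_rot']).as_matrix()
    print('t',round(s['time'],2),'p',s['position'].round(4),'yaw_y',np.degrees(np.arctan2(M[1,1],M[0,1])).round(2),'z',M[:,2].round(4),'F',s['ft_force'].round(2),'w',round(s['grip_width']*87,2),'gf',round(s['grip_force'],2),'q',s['joint_positions'].round(2))
E
python3 - <<'E'
from h import *
show(); print(np.array(ctrl.get_image('wrist')['tool_from_camera']).round(4))
rel((.45,.2,.25),11); rel((.415,-.155,.25),11)
import pickle
c=pickle.load(open('c0.pkl','rb'))['top']
o=lambda u,v,z: onz(c,[u/1.5,v/1.5],z)[0].round(3)
print(o(170,238,0),o(200,228,.1),o(300,200,0),o(255,190,0))
E
```

```text
t 0.15 p [0.2275 0.6084 0.2217] yaw_y 69.51 z [-4.0e-04 -1.4e-03 -1.0e+00] F [ 0.42 -0.04 -0.04] w 86.66 gf 0.0 q [-1.2   0.32 -0.07  1.45  0.02  1.37 -0.06]
[[ 2.000e-04  9.626e-01  2.709e-01  7.540e-02]
 [ 1.000e+00 -2.000e-04  1.000e-04 -1.200e-03]
 [ 1.000e-04  2.709e-01 -9.626e-01 -1.614e-01]
 [ 0.000e+00  0.000e+00  0.000e+00  1.000e+00]]
shift [-1.1713 -1.016  -0.0925] turn [-1.00e-03  6.00e-04  9.75e-01]
shift [-1.4764 -2.1652 -0.0911] turn [-1.00e-03  6.00e-04  9.75e-01]
[0.573 0.338 0.   ] [0.569 0.257 0.1  ] [ 0.644  0.119 -0.   ] [0.66  0.197 0.   ]
```

{"api": "jog_arm", "payload": {"moves": [-0.15, -0.13, -0.05, 0, 0, 0.1, 1, -0.35, -0.3, -0.09, 0, 0, 0.25, 1, -0.55, -0.48, -0.09, 0, 0, 0.4, 1, -0.7, -0.61, -0.09, 0, 0, 0.5, 1, -0.85, -0.74, -0.09, 0, 0, 0.65, 1, -1, -0.87, -0.09, 0, 0, 0.8, 1, -1, -0.87, -0.09, 0, 0, 0.9, 1, -1, -0.87, -0.09, 0, 0, 0.97, 1]}}

```text
time: 1.2
position: [0.4187, 0.2563, 0.2497]
tool_rot: [2.002, 2.421, 0.001]
ft_force: [0.1, 1.1, -0.0]
grip_width: 0.999
grip_force: 0.0
```

```bash
python3 - <<'E'
from h import *
show(); rel((.45,.2,.25),11); rel((.415,-.155,.25),11)
import pickle
c=cam('wrist'); pickle.dump(c,open('w1.pkl','wb')); save(c,'w1.png',1.3)
E
```

```text
t 1.2 p [0.4187 0.2563 0.2497] yaw_y 10.82 z [ 5.e-04  0.e+00 -1.e+00] F [ 0.12  1.14 -0.04] w 86.96 gf 0.0 q [-0.85 -0.04  0.24  1.8   0.01  1.38 -0.42]
shift [-0.2039  0.0671 -0.0008] turn [ 0.0005  0.0001 -0.003 ]
shift [-1.3443e+00 -2.6970e-01 -9.0000e-04] turn [ 0.0005  0.0001 -0.003 ]
```

View pics/w1.png

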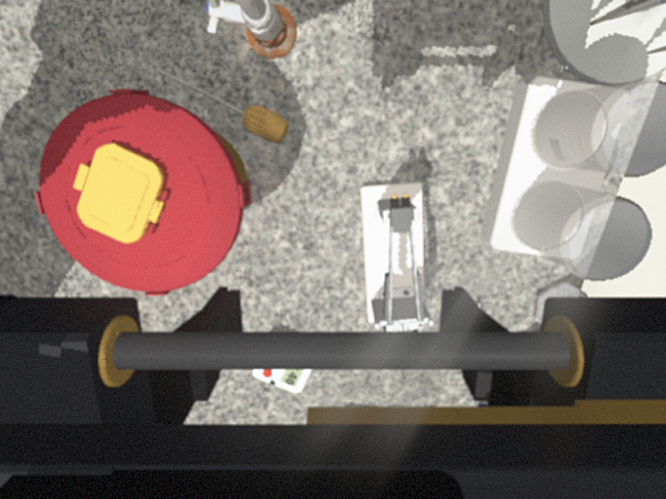

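```bash
python3 - <<'E'
from h import *
rel((.426,-.214,.2),11)
import pickle
c=pickle.load(open('w1.pkl','rb')); s=ctrl.get_state()
M=R.from_rotvec(s['tool_rot']).as_matrix()
print(proj(c,[s['position']-M[:,2]*d for d in (0,.0187,.05)]).round())
save(c,'w1c.png',5,(260,130,360,250))
E
```

```text
shift [-1.5498 -0.2698  0.1649] turn [ 0.0002 -0.0004 -0.0024]
[[264. 235.]
 [264. 251.]
 [264. 286.]]
```

View pics/w1c.png

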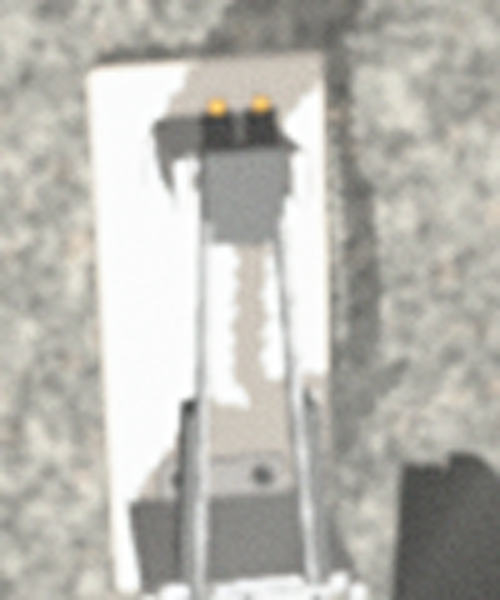

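```bash
python3 - <<'E'
from h import *
import pickle
c=pickle.load(open('w1.pkl','rb'))
f=lambda u,v,z: onz(c,[260+u/5,130+v/5],z)[0]
a=f(247,242,.077);b=f(257.5,580,.075); g=f(247,150,.077)
d=b-a; print(a,b,g,np.linalg.norm(a-g),np.degrees(np.arctan2(d[1],d[0])),np.linalg.norm(d))
u=d/np.linalg.norm(d); print('origin',a-u*.009,'grip',a+u*.061, 'base', np.degrees(np.arctan2(*(f(117,590,0)-f(90,70,0))[1::-1])),np.degrees(np.arctan2(*(f(328,370,0)-f(325,55,0))[1::-1])))
E
```

```text
[0.47000476 0.25887597 0.077     ] [0.49170479 0.17863549 0.075     ] [0.46529551 0.27894613 0.077     ] 0.02061525231859113 -74.86706825601937 0.0831470149280727
origin [0.46765591 0.26756136 0.07721648] grip [0.48592478 0.20000832 0.07553272] base -75.3843993821538 -75.46847992168054
```

{"api": "jog_arm", "payload": {"moves": [-0.15, -0.02, 0, 0, 0, 0, 1, -0.35, -0.05, 0.02, 0, 0, 0, 1, -0.55, -0.08, 0.05, 0, 0, 0, 1, -0.75, -0.12, 0.08, 0, 0, 0, 1, -0.9, -0.16, 0.1, 0, 0, 0, 1, -1, -0.18, 0.1, 0, 0, 0, 1, -1, -0.18, 0.1, 0, 0, 0, 1, -1, -0.18, 0.1, 0, 0, 0, 1]}}

```text
time: 2.25
position: [0.4231, -0.0444, 0.2196]
tool_rot: [-1.99, -2.431, -0.001]
ft_force: [1.0, 0.1, 0.4]
grip_width: 0.996
grip_force: 0.0
```

{"api": "jog_arm", "payload": {"moves": [-0.15, -0.02, 0, 0, 0, 0, 1, -0.3, -0.05, 0.02, 0, 0, 0, 1, -0.45, -0.07, 0.04, 0, 0, 0, 1, -0.55, -0.09, 0.065, 0, 0, 0, 1, -0.55, -0.09, 0.065, 0, 0, 0, 1, -0.55, -0.09, 0.065, 0, 0, 0, 1, -0.55, -0.09, 0.065, 0, 0, 0, 1, -0.55, -0.09, 0.065, 0, 0, 0, 1]}}

```text
time: 3.25
position: [0.4293, -0.2115, 0.2002]
tool_rot: [1.989, 2.431, 0.001]
ft_force: [-0.1, -0.9, -0.6]
grip_width: 1.0
grip_force: 0.0
```

```bash
python3 - <<'E'
from h import *
show()
import pickle
c=cam('wrist'); pickle.dump(c,open('w2.pkl','wb')); save(c,'w2.png',1.5)
E
```

```text
t 3.25 p [ 0.4293 -0.2115  0.2002] yaw_y 11.42 z [ 4.e-04  4.e-04 -1.e+00] F [-0.12 -0.92 -0.65] w 87.03 gf 0.0 q [-0.49 -0.09  0.86  1.92  0.07  1.28  0.55]
```

View pics/w2.png

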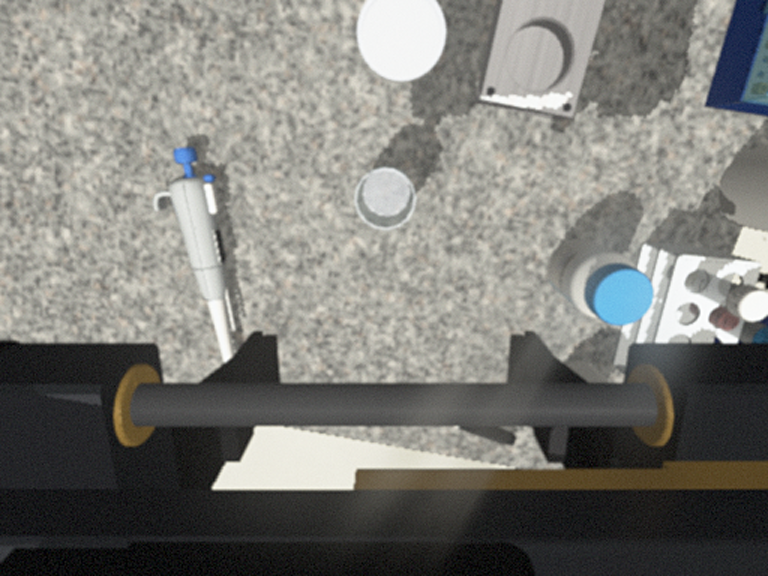

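```bash
python3 - <<'E'
from h import *
import pickle
c=pickle.load(open('w2.pkl','rb'))
f=lambda u,v,z: onz(c,[u/1.5,v/1.5],z)[0]
print('rim',f(385,199,.06)); 
print('rimdiam',np.linalg.norm(f(354,199,.06)-f(416,199,.06)))
A=f(480,101,.028);B=f(576,117,.028); d=(B-A); print('A,B',A,B,np.linalg.norm(d))
x=d/np.linalg.norm(d); y=np.array([-x[1],x[0],0]); print('yaw',np.degrees(np.arctan2(x[1],x[0])),'bore by corners',(A+B)/2+y*.033)
print('bore direct',f(538,55,.028))
g=cv2.cvtColor(c['px'],cv2.COLOR_RGB2GRAY)
h=cv2.HoughCircles(cv2.GaussianBlur(g,(3,3),0),cv2.HOUGH_GRADIENT,1,10,param1=80,param2=12,minRadius=17,maxRadius=26)[0]
print([q for q in h[:20].round(1).tolist() if (abs(q[0]-359)<12 and abs(q[1]-37)<12) or (abs(q[0]-257)<12 and abs(q[1]-131)<12)])
E
```

```text
rim [ 0.41360754 -0.16778951  0.06      ]
rimdiam 0.03965841232271764
A,B [ 0.46347229 -0.09451344  0.028     ] [ 0.5296126  -0.09141199  0.028     ] 0.06621298708224488
yaw 2.6847424150232957 bore by corners [ 0.49499671 -0.05999894  0.028     ]
bore direct [ 0.49370104 -0.05962622  0.028     ]
[[256.5, 130.5, 19.899999618530273]]
```

```bash
python3 - <<'E'
from h import *
rel((.4138,-.167,.12),14.6); rel((.4138,-.167,.028),14.6)
E
```

```text
shift [ 0.1564 -0.0212  0.2673] turn [ 0.0005 -0.0002 -0.0536]
shift [ 0.1563 -0.0214  0.574 ] turn [ 0.0005 -0.0002 -0.0536]
```

{"api": "jog_arm", "payload": {"moves": [0.08, -0.01, 0.08, 0, 0, -0.053, 1, 0.156, -0.021, 0.2, 0, 0, -0.053, 1, 0.156, -0.021, 0.32, 0, 0, -0.053, 1, 0.156, -0.021, 0.42, 0, 0, -0.053, 1, 0.156, -0.021, 0.5, 0, 0, -0.053, 1, 0.156, -0.021, 0.55, 0, 0, -0.053, 1, 0.156, -0.021, 0.574, 0, 0, -0.053, 1, 0.156, -0.021, 0.574, 0, 0, -0.053, 1]}}

```text
time: 4.3
position: [0.4137, -0.168, 0.0279]
tool_rot: [-1.924, -2.484, 0.0]
ft_force: [0.7, 0.3, 0.9]
grip_width: 0.997
grip_force: 0.0
```

{"api": "jog_arm", "payload": {"moves": [0, 0, 0, 0, 0, 0, 0.3, 0, 0, 0, 0, 0, 0, 0.1, 0, 0, 0, 0, 0, 0, 0, 0, 0, 0, 0, 0, 0, -0.1, 0, 0, 0, 0, 0, 0, -0.2, 0, 0, 0, 0, 0, 0, -0.2, 0, 0, 0, 0, 0, 0, -0.2, 0, 0, 0, 0, 0, 0, -0.2], "newtons": 8}}

```text
time: 5.3
position: [0.4137, -0.1679, 0.0279]
tool_rot: [1.924, 2.484, 0.0]
ft_force: [-1.1, 0.7, 0.2]
grip_width: 0.462
grip_force: 8.0
```

```bash
python3 - <<'E'
from h import *
show()
import pickle
c=cam('wrist'); pickle.dump(c,open('w3.pkl','wb')); save(c,'w3.png',1.5)
E
```

```text
t 5.3 p [ 0.4137 -0.1679  0.0279] yaw_y 14.48 z [ 2.e-04  1.e-04 -1.e+00] F [-1.09  0.71  0.24] w 40.19 gf 8.0 q [-0.49  0.11  0.86  2.17 -0.11  0.9   0.68]
```

View pics/w3.png

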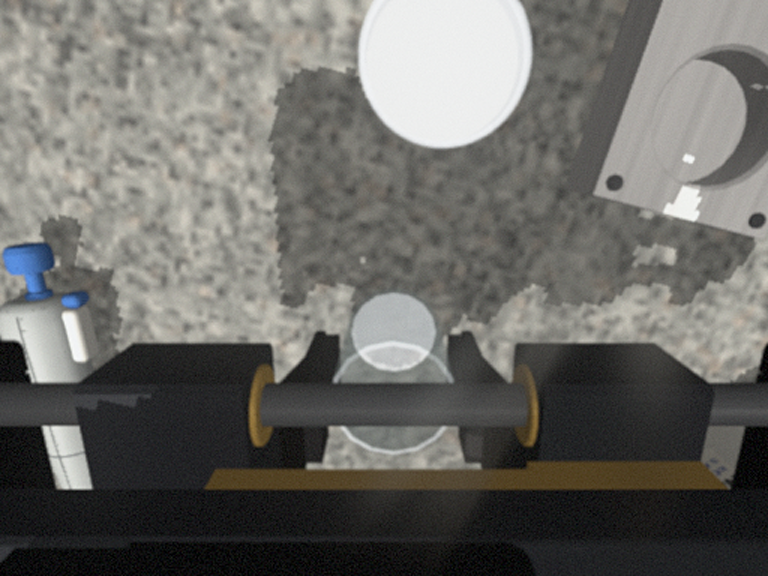

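```bash
python3 - <<'E'
from h import *
import pickle
c=pickle.load(open('w3.pkl','rb'))
f=lambda u,v,z: onz(c,[u/1.5,v/1.5],z)[0]
s=ctrl.get_state(); M=R.from_rotvec(s['tool_rot']).as_matrix()
t=lambda p:(M.T@(p-s['position'])).round(4)
r=(f(393,342,.06)+f(393,453,.06))/2
print('rim',r,t(r),'diam',np.linalg.norm(f(393,342,.06)-f(393,453,.06)),'floor',t(f(394,331,.003)),t((f(394,292,.003)+f(394,371,.003))/2))
A=f(596,194,.028);B=f(756,238,.028); d=(B-A); print('A,B',A,B,np.linalg.norm(d))
x=d/np.linalg.norm(d); y=np.array([-x[1],x[0],0]); b=(A+B)/2+y*.033
print('yaw',np.degrees(np.arctan2(x[1],x[0])),'bore corners',b,'edges', (f(725,44,.028)+f(725,187,.028))/2,'left edge',f(652,115,.028),np.linalg.norm(f(725,44,.028)-f(725,187,.028)))
E
```

```text
rim [ 0.41210437 -0.16765557  0.06      ] [ 0.0006 -0.0015 -0.0321] diam 0.038398358773983836 floor [ 0.001  -0.0011  0.0249] [ 0.0003 -0.0011  0.0249]
A,B [ 0.46409512 -0.09209348  0.028     ] [ 0.52404323 -0.09222343  0.028     ] 0.05994824866404751
yaw -0.12419525775300608 bore corners [ 0.49414071 -0.05915853  0.028     ] edges [ 0.49618892 -0.05850252  0.028     ] left edge [ 0.47258118 -0.06361551  0.028     ] 0.04498785813031217
```

```bash
python3 - <<'E'
from h import *
rel((.509,-.112,.078),14.6)
E
```

```text
shift [ 0.1009  0.3541 -0.167 ] turn [ 0.0002  0.     -0.002 ]
```

{"api": "jog_arm", "payload": {"moves": [0, 0, -0.06, 0, 0, 0, -0.2, 0, 0, -0.14, 0, 0, 0, -0.2, 0.02, 0.07, -0.17, 0, 0, 0, -0.2, 0.05, 0.17, -0.17, 0, 0, 0, -0.2, 0.08, 0.27, -0.17, 0, 0, 0, -0.2, 0.1, 0.33, -0.17, 0, 0, 0, -0.2, 0.1, 0.355, -0.17, 0, 0, 0, -0.2, 0.1, 0.355, -0.17, 0, 0, 0, -0.2]}}

```text
time: 6.35
position: [0.5088, -0.1129, 0.0787]
tool_rot: [-1.924, -2.483, 0.002]
ft_force: [0.2, 0.4, -0.4]
grip_width: 0.464
grip_force: 8.0
```

```bash
python3 - <<'E'
from h import *
show()
import pickle
c=cam('wrist'); pickle.dump(c,open('w4.pkl','wb')); save(c,'w4.png',1.5)
E
```

```text
t 6.35 p [ 0.5088 -0.1129  0.0787] yaw_y 14.44 z [-8.e-04 -7.e-04 -1.e+00] F [ 0.24  0.43 -0.36] w 40.34 gf 8.0 q [-0.56  0.22  0.81  1.96 -0.18  1.04  0.58]
```

View pics/w4.png

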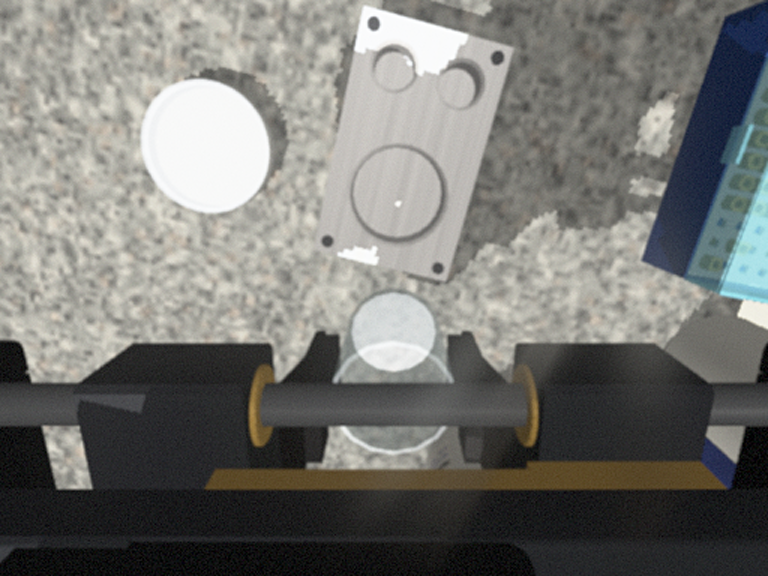

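```bash
python3 - <<'E'
from h import *
import pickle
c=pickle.load(open('w4.pkl','rb'))
f=lambda u,v,z: onz(c,[u/1.5,v/1.5],z)[0]
s=ctrl.get_state(); M=R.from_rotvec(s['tool_rot']).as_matrix()
t=lambda p:(M.T@(p-s['position'])).round(4)
g=cv2.cvtColor(c['px'],cv2.COLOR_RGB2GRAY)
h=cv2.HoughCircles(cv2.GaussianBlur(g,(3,3),0),cv2.HOUGH_GRADIENT,1,5,param1=80,param2=12,minRadius=28,maxRadius=36)[0]
print([q for q in (h*1.5).round(1).tolist() if abs(q[0]-397)<20 and abs(q[1]-193)<20])
m=lambda a,b,z:(f(*a,z)+f(*b,z))/2
print('bore',m((397.5,144),(397.5,243),.028),t(m((397.5,144),(397.5,243),.028)),t(m((350,193),(445,193),.028)),'w',np.linalg.norm(f(350,193,.028)-f(445,193,.028)),np.linalg.norm(f(397,144,.028)-f(397,243,.028)))
cs=[f(*q,.028) for q in((373,24),(497,58),(438,268),(327,241))]
print('screws',np.round([t(q) for q in cs],4).tolist())
z0=s['position'][2]-.028
print('potfloor',t(m((394,292),(394,371),z0+.003)),'rim',t(m((393,342),(393,453),z0+.06)))
E
```

```text
[[396.79998779296875, 192.8000030517578, 43.5], [396.79998779296875, 200.1999969482422, 43.20000076293945]]
bore [ 0.49512223 -0.05850349  0.028     ] [0.0562 0.0008 0.0507] [0.0571 0.0008 0.0507] w 0.04257780824078278 0.0437492918555669
screws [[0.1251, -0.0095, 0.0507], [0.1124, 0.042, 0.0506], [0.0225, 0.0199, 0.0507], [0.0352, -0.0316, 0.0507]]
potfloor [ 0.0004 -0.0007  0.025 ] rim [ 0.0007 -0.0011 -0.032 ]
```

{"api": "jog_arm", "payload": {"moves": [0.1, 0.003, 0, 0, 0, 0, -0.2, 0.186, 0.006, 0, 0, 0, 0, -0.2, 0.186, 0.006, 0, 0, 0, 0, -0.2, 0.186, 0.006, 0.03, 0, 0, 0, -0.2, 0.186, 0.006, 0.06, 0, 0, 0, -0.2, 0.186, 0.006, 0.08, 0, 0, 0, -0.2, 0.186, 0.006, 0.1, 0, 0, 0, -0.2, 0.186, 0.006, 0.1, 0, 0, 0, -0.2]}}

```text
time: 7.4
position: [0.4966, -0.058, 0.0482]
tool_rot: [-1.924, -2.483, 0.002]
ft_force: [-0.0, 0.0, 0.1]
grip_width: 0.46
grip_force: 8.0
```

```bash
python3 - <<'E'
from h import *
show()
import pickle
c=cam('wrist'); pickle.dump(c,open('w5.pkl','wb'));save(c,'w5.png',2.5,(190,130,350,320))
E
```

```text
t 7.4 p [ 0.4966 -0.058   0.0482] yaw_y 14.46 z [-1.2e-03 -5.0e-04 -1.0e+00] F [-0.05  0.01  0.15] w 40.05 gf 8.0 q [-0.64  0.21  0.77  2.03 -0.17  0.97  0.47]
```

View pics/w5.png

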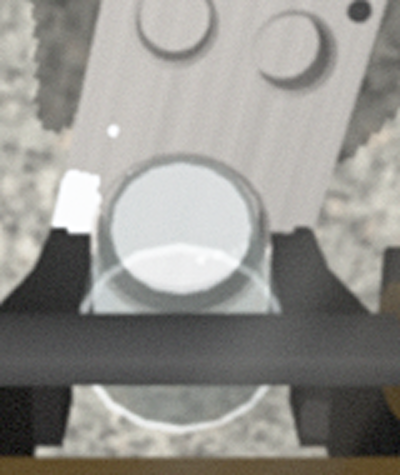

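{"api": "jog_arm", "payload": {"moves": [0, 0, 0.01, 0, 0, 0, -0.2, 0, 0, 0.02, 0, 0, 0, -0.2, 0, 0, 0.028, 0, 0, 0, -0.2, 0, 0, 0.031, 0, 0, 0, -0.2, 0, 0, 0.033, 0, 0, 0, -0.2, 0, 0, 0.034, 0, 0, 0, -0.2, 0, 0, 0.035, 0, 0, 0, -0.2, 0, 0, 0.035, 0, 0, 0, -0.2]}}

```text
time: 8.45
position: [0.497, -0.0577, 0.0384]
tool_rot: [1.924, 2.484, 0.0]
ft_force: [0.2, 0.1, -1.0]
grip_width: 0.459
grip_force: 8.0
```

{"api": "jog_arm", "payload": {"moves": [0, 0, 0.002, 0, 0, 0, -0.2, 0, 0, 0.003, 0, 0, 0, -0.2, 0, 0, 0.004, 0, 0, 0, -0.2, 0, 0, 0.005, 0, 0, 0, -0.2, 0, 0, 0.006, 0, 0, 0, -0.2, 0, 0, 0.006, 0, 0, 0, -0.2, 0, 0, 0.006, 0, 0, 0, -0.2, 0, 0, 0.006, 0, 0, 0, -0.2]}}

```text
time: 9.45
position: [0.4973, -0.0577, 0.0377]
tool_rot: [-1.924, -2.483, -0.001]
ft_force: [-3.6, 0.1, 11.1]
grip_width: 0.459
grip_force: 8.0
```

{"api": "jog_arm", "payload": {"moves": [0, 0, 0.002, 0, 0, 0, 0, 0, 0, 0.002, 0, 0, 0, 0.4, 0, 0, 0.002, 0, 0, 0, 0.8, 0, 0, 0.002, 0, 0, 0, 0.8, 0, 0, -0.05, 0, 0, 0, 0.8, 0, 0, -0.2, 0, 0, 0, 0.8, 0, 0, -0.35, 0, 0, 0, 0.8, 0, 0, -0.5, 0, 0, 0, 0.8]}}

```text
time: 10.45
position: [0.4971, -0.0581, 0.1891]
tool_rot: [1.924, 2.482, 0.002]
ft_force: [1.3, -0.1, 0.5]
grip_width: 0.899
grip_force: 0.0
```

```bash
python3 - <<'E'
from h import *
show()
# look pose for tweezers: TCP behind (tool -x) of tweezers grip
g=np.array([.486,.200]); tx=np.array([-.252,.968])
P=g-.02*tx
rel((*P,.19),14.6)
E
```

```text
t 10.45 p [ 0.4971 -0.0581  0.1891] yaw_y 14.44 z [ 1.3e-03  4.0e-04 -1.0e+00] F [ 1.25 -0.06  0.47] w 78.24 gf 0.0 q [-0.72  0.    0.79  1.89 -0.    1.25  0.33]
shift [ 0.7756  0.179  -0.0028] turn [ 0.0013 -0.0001 -0.0027]
```

```bash
python3 - <<'E'
from h import *
import pickle
w=pickle.load(open('w1.pkl','rb'));T=pickle.load(open('c0.pkl','rb'))
f=lambda u,v,z: onz(w,[u/1.3,v/1.3],z)[0].round(3)
print('bot',f(548,215,.02),f(583,215,.02),f(548,250,.02),'rim@.1',f(632,240,.1),f(632,280,.1),'@.13',f(632,240,.13))
for n,uv in(('top',(183,202)),('scene',(325,168))):
  for z in(.02,.1,.13): print(n,z,onz(T[n],[uv[0]/1.5,uv[1]/1.5],z)[0].round(3))
E
```

```text
bot [0.619 0.291 0.02 ] [0.653 0.297 0.02 ] [0.63  0.256 0.02 ] rim@.1 [0.647 0.292 0.1  ] [0.66 0.26 0.1 ] @.13 [0.624 0.295 0.13 ]
top 0.02 [0.631 0.313 0.02 ]
top 0.1 [0.61  0.286 0.1  ]
top 0.13 [0.602 0.275 0.13 ]
scene 0.02 [0.706 0.396 0.02 ]
scene 0.1 [0.632 0.303 0.1  ]
scene 0.13 [0.604 0.268 0.13 ]
```

{"api": "jog_arm", "payload": {"moves": [0.1, 0.02, 0, 0, 0, 0, 0.8, 0.26, 0.06, 0, 0, 0, 0, 0.8, 0.44, 0.1, 0, 0, 0, 0, 0.8, 0.62, 0.14, 0, 0, 0, 0, 0.8, 0.76, 0.17, 0, 0, 0, 0, 0.8, 0.842, 0.182, 0, 0, 0, 0, 0.8, 0.842, 0.182, 0, 0, 0, 0, 0.8, 0.842, 0.182, 0, 0, 0, 0, 0.8]}}

```text
time: 11.45
position: [0.4872, 0.199, 0.1872]
tool_rot: [1.925, 2.482, 0.0]
ft_force: [0.4, -0.8, -0.2]
grip_width: 0.899
grip_force: 0.0
```

```bash
python3 - <<'E'
from h import *
show(); rel((.487,.2003,.0513),14.6)
import pickle
c=cam('wrist'); pickle.dump(c,open('w6.pkl','wb'))
s=ctrl.get_state()
M=R.from_rotvec(s['tool_rot']).as_matrix()
h=cv2.cvtColor(c['px'],cv2.COLOR_RGB2HSV)
m=cv2.inRange(h,(12,120,120),(32,255,255)); m[240:]=0
n,l,st,ce=cv2.connectedComponentsWithStats(m)
for i in range(1,n):
  if st[i,4]>4: print(ce[i].round(1),st[i,4],(M.T@(onz(c,ce[i],.07)[0]-s['position'])).round(4))
E
```

```text
t 11.45 p [0.4872 0.199  0.1872] yaw_y 14.39 z [ 8.e-04 -3.e-04 -1.e+00] F [ 0.37 -0.75 -0.16] w 78.2 gf 0.0 q [-0.96  0.08  0.56  1.82 -0.04  1.25 -0.15]
shift [4.40e-03 2.00e-04 4.53e-01] turn [ 0.0006  0.0005 -0.0034]
[139.7   9.9] 738 [ 0.1457 -0.1     0.117 ]
[ 0.4 55.8] 9 [ 0.1117 -0.22    0.117 ]
[267.3  80. ] 7 [0.0925 0.0027 0.1171]
[256.   80.5] 6 [ 0.0921 -0.0069  0.1171]
```

{"api": "jog_arm", "payload": {"moves": [0.002, -0.003, 0.06, 0, 0, 0, 0.8, 0.002, -0.003, 0.15, 0, 0, 0, 0.8, 0.002, -0.003, 0.25, 0, 0, 0, 0.8, 0.002, -0.003, 0.35, 0, 0, 0, 0.7, 0.002, -0.003, 0.42, 0, 0, 0, 0.5, 0.002, -0.003, 0.453, 0, 0, 0, 0.3, 0.002, -0.003, 0.453, 0, 0, 0, 0.1, 0.002, -0.003, 0.453, 0, 0, 0, 0], "newtons": 20}}

```text
time: 12.5
position: [0.4864, 0.201, 0.0514]
tool_rot: [1.924, 2.483, 0.002]
ft_force: [0.7, 0.8, 0.3]
grip_width: 0.538
grip_force: 0.0
```

{"api": "jog_arm", "payload": {"moves": [0, 0, 0, 0, 0, 0, -0.1, 0, 0, 0, 0, 0, 0, -0.18, 0, 0, 0, 0, 0, 0, -0.24, 0, 0, 0, 0, 0, 0, -0.28, 0, 0, 0, 0, 0, 0, -0.32, 0, 0, 0, 0, 0, 0, -0.36, 0, 0, 0, 0, 0, 0, -0.37, 0, 0, 0, 0, 0, 0, -0.37], "newtons": 20}}

```text
time: 13.5
position: [0.4861, 0.2009, 0.051]
tool_rot: [1.924, 2.483, 0.001]
ft_force: [0.6, -0.5, 4.1]
grip_width: 0.324
grip_force: 6.2
```

```bash
python3 - <<'E'
from h import *
show()
import pickle
c=cam('wrist'); pickle.dump(c,open('w7.pkl','wb')); save(c,'w7.png',3,(160,60,360,260))
E
```

```text
t 13.5 p [0.4861 0.2009 0.051 ] yaw_y 14.48 z [ 7.e-04  3.e-04 -1.e+00] F [ 0.56 -0.48  4.14] w 28.17 gf 6.2 q [-0.93  0.23  0.54  1.97 -0.14  0.98 -0.07]
```

View pics/w7.png

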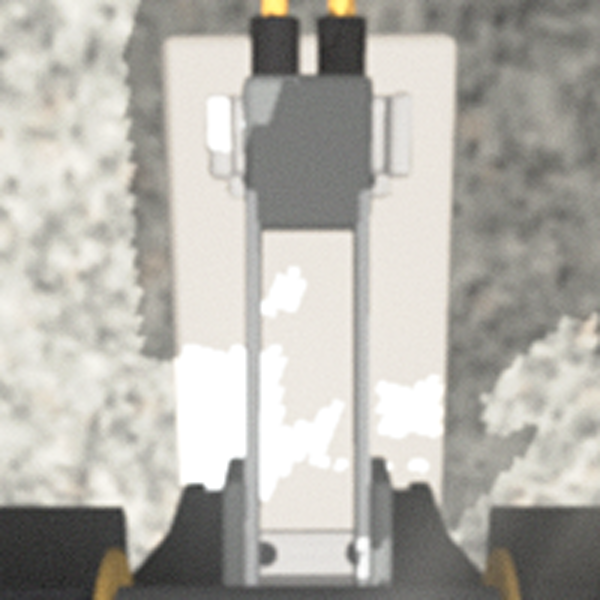

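{"api": "jog_arm", "payload": {"moves": [0, 0, -0.01, 0, 0, 0, -0.38, 0, 0, -0.03, 0, 0, 0, -0.38, 0, 0, -0.07, 0, 0, 0, -0.38, 0, 0, -0.12, 0, 0, 0, -0.38, 0, 0, -0.2, 0, 0, 0, -0.38, 0, 0, -0.28, 0, 0, 0, -0.38, 0, 0, -0.35, 0, 0, 0, -0.38, 0, 0, -0.35, 0, 0, 0, -0.38]}}

```text
time: 14.55
position: [0.4871, 0.2015, 0.1581]
tool_rot: [1.923, 2.483, 0.007]
ft_force: [-0.7, -0.0, -1.6]
grip_width: 0.314
grip_force: 5.4
```

```bash
cat > pins.py <<'E'
from h import *
import pickle,sys
show()
c=cam('wrist'); pickle.dump(c,open(sys.argv[1]+'.pkl','wb'))
h=cv2.cvtColor(c['px'],cv2.COLOR_RGB2HSV)
m=cv2.inRange(h,(12,120,120),(32,255,255)); m[240:]=0;m[:,:200]=0;m[:,330:]=0
n,l,st,ce=cv2.connectedComponentsWithStats(m)
for i in range(1,n):
  if st[i,4]>4: print('pin',ce[i].round(1),st[i])
g=cv2.cvtColor(c['px'],cv2.COLOR_RGB2GRAY)
# dark heel block extents
for y in (70,80,90,110,130,150,170,190,210,230,240): print(y,g[y,228:300].tolist())
E
python3 pins.py w8; python3 - <<'E'
import pickle,cv2
c=pickle.load(open('w7.pkl','rb')); 
h=cv2.cvtColor(c['px'],cv2.COLOR_RGB2HSV)
m=cv2.inRange(h,(12,120,120),(32,255,255)); m[200:]=0;m[:,:200]=0;m[:,330:]=0
n,l,st,ce=cv2.connectedComponentsWithStats(m); print(ce[1:].round(1).tolist(),st[1:].tolist())
E
```

```text
t 14.55 p [0.4871 0.2015 0.1581] yaw_y 14.48 z [ 0.0038  0.0029 -1.    ] F [-0.72 -0.03 -1.58] w 27.35 gf 5.38 q [-0.96  0.1   0.56  1.86 -0.06  1.19 -0.13]
pin [251.4  61.6] [248  59   8   6  47]
pin [273.5  61.5] [270  59   8   6  46]
70 [195, 189, 179, 171, 176, 190, 200, 197, 196, 200, 188, 181, 184, 186, 187, 152, 74, 46, 51, 61, 58, 62, 62, 63, 68, 61, 62, 58, 56, 50, 54, 82, 131, 159, 174, 178, 168, 126, 67, 49, 47, 49, 54, 52, 50, 48, 49, 50, 50, 52, 50, 49, 39, 59, 95, 121, 118, 117, 117, 112, 109, 111, 114, 113, 111, 113, 103, 106, 117, 120, 118, 108]
80 [178, 184, 186, 180, 170, 159, 154, 156, 156, 141, 130, 122, 126, 137, 140, 112, 73, 53, 61, 63, 61, 64, 59, 62, 67, 61, 64, 64, 62, 53, 52, 84, 124, 138, 116, 107, 111, 88, 54, 44, 42, 49, 51, 52, 50, 53, 53, 60, 50, 53, 56, 41, 49, 78, 110, 133, 132, 123, 111, 97, 102, 108, 112, 108, 110, 103, 94, 92, 93, 106, 112, 114]
90 [202, 235, 249, 251, 250, 250, 250, 250, 251, 251, 251, 252, 247, 201, 138, 139, 144, 150, 152, 149, 152, 153, 148, 152, 136, 113, 107, 101, 106, 104, 100, 107, 100, 101, 101, 105, 105, 103, 101, 105, 1
[... 2392 characters left out ...]
3, 98, 96, 98, 125, 140, 152, 151, 145, 173, 180, 167, 161, 173, 175, 176, 173, 165, 160, 168, 177, 181, 172, 184, 201, 206, 204, 199, 189, 177, 172, 164, 165, 164, 177, 189, 193, 195, 191, 146, 116, 136, 149, 142, 120, 89, 84, 100, 97, 101, 104, 93, 82, 56, 56, 59, 59, 57, 62, 60, 58, 59]
240 [42, 49, 43, 43, 43, 43, 68, 82, 92, 98, 98, 98, 98, 92, 122, 144, 148, 151, 140, 158, 179, 182, 165, 154, 162, 176, 175, 167, 166, 164, 174, 174, 176, 183, 188, 191, 197, 204, 200, 195, 180, 176, 171, 174, 172, 170, 165, 166, 158, 135, 111, 139, 148, 144, 116, 87, 91, 94, 99, 103, 104, 94, 77, 62, 60, 61, 69, 64, 66, 62, 71, 73]
[[251.2, 61.8], [273.7, 62.0]] [[247, 59, 9, 7, 43], [270, 59, 8, 7, 36]]
```

```bash
cat > m.py <<'E'
from h import *
import pickle,sys
c=pickle.load(open(sys.argv[1]+'.pkl','rb'))
Tc=np.array(ctrl.get_image('wrist')['tool_from_camera'])
c=dict(c); c['p']=Tc[:3,3]; c['r']=Tc[:3,:3]
for u in(251.4,273.5): print('pin',onz(c,(u,61.6),-.0187)[0].round(4))
g=cv2.cvtColor(c['px'],cv2.COLOR_RGB2GRAY).astype(float)
for y in (145,150,160,170,180,220,225,230,235,240):
    r=g[y-1:y+2,228:300].mean(0)
    xs=np.arange(228,300); d=np.diff(cv2.GaussianBlur(r[None],(3,1),0)[0])
    # outer-left: arms ~cols 242-247, 277-282 : strongest edges
    def pk(a,b):
        k=np.abs(d[a-228:b-228])+1e-6; i=k.argmax(); lo=max(i-1,0); w=k[lo:i+2]
        return a+.5+(np.arange(lo,lo+len(w))*w).sum()/w.sum()
    L,l,rr,RR=pk(239,244),pk(244,250),pk(274,280),pk(280,286)
    P=onz(c,[(L,y),(l,y),(rr,y),(RR,y)],-.0187-.005)
    print(y,np.round([L,l,rr,RR],2),'x',P[0,0].round(4),'y',(P[:,1]*1e3).round(2),'in',((P[2]-P[1])[1]*1e3).round(2))
E
python3 m.py w8; python3 -c "
from h import *
rel((.4958-.0,-.059,.158),14.6)"
```

```text
pin [ 0.0908 -0.0061 -0.0187]
pin [ 0.0908  0.0034 -0.0187]
145 [241.64 246.78 277.34 282.43] x 0.0558 y [-10.56  -8.28   5.25   7.5 ] in 13.53
150 [241.66 246.79 277.37 282.44] x 0.0536 y [-10.59  -8.31   5.29   7.54] in 13.6
160 [241.65 246.78 277.36 282.44] x 0.0491 y [-10.68  -8.38   5.35   7.62] in 13.72
170 [241.66 246.57 277.36 282.37] x 0.0445 y [-10.75  -8.53   5.41   7.68] in 13.93
180 [241.66 246.58 277.16 282.51] x 0.0399 y [-10.83  -8.58   5.38   7.82] in 13.96
220 [241.6  246.22 278.58 282.45] x 0.0203 y [-11.2   -9.02   6.31   8.15] in 15.33
225 [241.77 246.5  277.32 282.32] x 0.0178 y [-11.17  -8.91   5.76   8.13] in 14.67
230 [242.33 246.67 276.65 282.2 ] x 0.0152 y [-10.95  -8.87   5.47   8.12] in 14.34
235 [242.29 247.14 276.4  282.24] x 0.0126 y [-11.01  -8.68   5.38   8.19] in 14.06
240 [242.28 247.11 276.53 282.21] x 0.01 y [-11.06  -8.73   5.48   8.22] in 14.21
shift [-0.8472 -0.1835 -0.0081] turn [ 0.0002 -0.0003 -0.0019]
```

```bash
python3 -c "
from h import *
show();rel((.4850,-.0101,.150),14.5)"
```

```text
t 14.65 p [0.4855 0.2009 0.1557] yaw_y 14.48 z [ 1.e-04  4.e-04 -1.e+00] F [-1.01  0.45 -0.84] w 27.0 gf 5.38 q [-0.96  0.1   0.56  1.87 -0.06  1.19 -0.13]
shift [-0.6804 -0.1776  0.0187] turn [ 0.0002 -0.0003 -0.0003]
```

{"api": "jog_arm", "payload": {"moves": [-0.06, -0.015, 0, 0, 0, 0, -0.38, -0.16, -0.04, 0, 0, 0, 0, -0.38, -0.28, -0.07, 0, 0, 0, 0, -0.38, -0.4, -0.105, 0, 0, 0, 0, -0.38, -0.52, -0.135, 0, 0, 0, 0, -0.38, -0.62, -0.16, 0, 0, 0, 0, -0.38, -0.68, -0.178, 0, 0, 0, 0, -0.38, -0.68, -0.178, 0, 0, 0, 0, -0.38]}}

```text
time: 15.65
position: [0.4845, -0.0116, 0.1553]
tool_rot: [-1.927, -2.48, 0.001]
ft_force: [0.4, -0.0, -0.1]
grip_width: 0.313
grip_force: 5.4
```

```bash
python3 - <<'E'
from h import *
import pickle
show();rel((.4850,-.0101,.0713),14.5)
C={n:cam(n) for n in('wrist','top','scene')}; pickle.dump(C,open('c9.pkl','wb'))
c=C['wrist'];h=cv2.cvtColor(c['px'],cv2.COLOR_RGB2HSV)
m=cv2.inRange(h,(12,120,120),(32,255,255)); m[240:]=0;m[:,:200]=0;m[:,330:]=0
print([q.round(1).tolist() for q in cv2.connectedComponentsWithStats(m)[3][1:]])
E
```

```text
t 15.65 p [ 0.4845 -0.0116  0.1553] yaw_y 14.3 z [-7.e-04  1.e-04 -1.e+00] F [ 0.38 -0.02 -0.09] w 27.26 gf 5.38 q [-0.76 -0.    0.74  1.96  0.    1.19  0.22]
shift [0.0043 0.0031 0.28  ] turn [-0.0007 -0.0002 -0.0034]
[[251.3, 61.5], [273.4, 61.6]]
```

{"api": "jog_arm", "payload": {"moves": [0.003, 0.002, 0.03, 0, 0, 0, -0.38, 0.003, 0.002, 0.07, 0, 0, 0, -0.38, 0.003, 0.002, 0.12, 0, 0, 0, -0.38, 0.003, 0.002, 0.17, 0, 0, 0, -0.38, 0.003, 0.002, 0.22, 0, 0, 0, -0.38, 0.003, 0.002, 0.26, 0, 0, 0, -0.38, 0.003, 0.002, 0.28, 0, 0, 0, -0.38, 0.003, 0.002, 0.28, 0, 0, 0, -0.38]}}

```text
time: 16.8
position: [0.4852, -0.0091, 0.0713]
tool_rot: [-1.924, -2.483, 0.001]
ft_force: [-0.3, -0.4, -0.7]
grip_width: 0.312
grip_force: 5.4
```

{"api": "jog_arm", "payload": {"moves": [0, 0, 0, 0, 0, 0, -0.39, 0, 0, 0, 0, 0, 0, -0.4, 0, 0, 0, 0, 0, 0, -0.41, 0, 0, 0, 0, 0, 0, -0.423, 0, 0, 0, 0, 0, 0, -0.423, 0, 0, 0, 0, 0, 0, -0.423, 0, 0, 0, 0, 0, 0, -0.423, 0, 0, 0, 0, 0, 0, -0.423]}}

```text
time: 17.8
position: [0.4854, -0.009, 0.0717]
tool_rot: [1.924, 2.484, 0.0]
ft_force: [0.1, 0.4, -0.7]
grip_width: 0.288
grip_force: 7.3
```

```bash
python3 pins.py w10 | head -3; python3 m.py w10; python3 - <<'E'
from h import *
for i in range(4):
    cam('wrist'); s=ctrl.get_state(); print(s['position'].round(4),round(s['grip_width']*87,2),s['grip_force'],s['ft_force'].round(1))
c=cam('scene'); import pickle; pickle.dump(c,open('s10.pkl','wb'))
E
```

```text
t 17.8 p [ 0.4854 -0.009   0.0717] yaw_y 14.48 z [ 1.e-04  0.e+00 -1.e+00] F [ 0.14  0.36 -0.75] w 25.09 gf 7.29 q [-0.74  0.12  0.75  2.05 -0.1   1.01  0.31]
pin [251.3  60.8] [247  58   9   7  54]
pin [273.   60.9] [269  58   9   7  50]
pin [ 0.0908 -0.0061 -0.0187]
pin [ 0.0908  0.0034 -0.0187]
145 [242.39 245.72 278.52 282.4 ] x 0.0558 y [-10.23  -8.76   5.77   7.49] in 14.52
150 [239.8  247.84 278.39 281.77] x 0.0536 y [-11.42  -7.84   5.74   7.25] in 13.59
160 [240.52 245.94 277.76 281.74] x 0.0491 y [-11.18  -8.75   5.53   7.31] in 14.28
170 [240.58 246.48 277.91 281.61] x 0.0445 y [-11.24  -8.57   5.66   7.33] in 14.23
180 [242.43 247.53 277.85 282.39] x 0.0399 y [-10.48  -8.15   5.69   7.77] in 13.85
220 [242.65 247.65 275.7  281.26] x 0.0203 y [-10.7   -8.33   4.95   7.59] in 13.29
225 [243.03 247.67 275.58 281.  ] x 0.0178 y [-10.57  -8.36   4.93   7.51] in 13.29
230 [243.04 247.8  275.15 281.12] x 0.0152 y [-10.6   -8.33   4.75   7.61] in 13.08
235 [243.05 248.24 275.07 280.9 ] x 0.0126 y [-10.64  -8.15   4.74   7.54] in 12.89
240 [243.04 247.78 275.08 280.91] x 0.01 y [-10.69  -8.4    4.78   7.59] in 13.18
[ 0.4854 -0.009   0.0716] 25.07 7.291641463525593 [ 0.  -0.6 -0.3]
[ 0.4854 -0.009   0.0716] 25.25 7.291921963915229 [ 0.1  0.2 -2.2]
[ 0.4854 -0.009   0.0717] 25.38 7.291912380605936 [ 1.1  0.5 -0.5]
[ 0.4854 -0.009   0.0717] 25.33 7.291998881846666 [ 0.1 -0.1  0.1]
```

```bash
python3 - <<'E'
from h import *
import pickle
Tc=np.array(ctrl.get_image('wrist')['tool_from_camera'])
c=pickle.load(open('w10.pkl','rb')); k=dict(c); k['p']=Tc[:3,3]; k['r']=Tc[:3,:3]
print(proj(k,[(-.0287,y,-.0257) for y in(-.0015-.010,-.0015,-.0015+.010)]).round(1))
g=cv2.cvtColor(c['px'],cv2.COLOR_RGB2GRAY)
for y in range(282,316): print(y,' '.join('%3d'%v for v in g[y,236:290]))
E
```

```text
[[242.5 311.3]
 [262.  311.3]
 [281.6 311.3]]
282  67  69  70  65  64  66  64  68  65  59  64  64  61  67  68  64  72  69  60  68  68  60  67  67  70  68  64  71  71  71  67  73  74  75  73  79  78  83  85  81  82  78  81  85  81  83  80  84  85  83  87  89  84  79
283  65  63  67  67  74  77  77  72  88 100  98  91  74  71  68  73  77  86  83  86  89  98 101 108 108 117 109 105 102  97  89  85  85  85  87  87  79  82  82  82  86 101 105 105  95  84  90  89  88  85  87  88  84  86
284  78  76  71  80 100 110  99 100 148 177 182 156 119 104 107 114 134 138 142 152 159 166 179 180 191 190 188 174 170 157 144 132 132 127 133 125 107 105  97 101 133 161 165 157 129 104 114 113 119 116 110 106 119 111
285  89  78  80  89 112 133 115 115 175 212 216 188 146 136 160 174 184 190 183 177 175 182 181 186 192 194 193 185 180 173 162 156 152 165 177 173 156 138 118 118 155 193 195 183 150 120 129 134 130 123 123 117 133 124
286  91  95  97  96 120 131 124 118 174 223 223 194 150 151 179 189 195 187 176 163 152 153 152 149 150 153 148 153 146 148 148 144 152 169 194 200 182 164 151 131 158 192 19
[... 5725 characters left out ...]
 143 181 178 133  92  97  98 126 138 150
313 137 128 104 111 135 134 135 133 133 114  87  77 112 136 133 137 132 131 120 104 117 132 131 132 133 129 128 131 133 133 130 127 130 130 130 129 133 133 134 127 100  88  84  90 106 125 123  96  80  83  85  88 100 107
314  81  82  75  76  80  81  78  80  82  76  77  74  79  85  83  85  81  84  83  80  86  85  87  90  85  86  88  89  87  90  87  85  90  89  87  89  89  87  90  87  85  79  78  84  83  89  84  80  82  79  77  79  81  83
315  71  68  74  71  72  73  74  75  71  77  83  78  77  82  74  72  79  83  78  78  82  79  85  78  84  83  81  87  85  80  88  78  80  85  83  84  80  79  75  81  78  77  82  83  79  76  80  75  73  75  75  80  74  77
```

```bash
python3 - <<'E'
from h import *
import pickle
for n in('w7','w8','w10'):
    c=pickle.load(open(n+'.pkl','rb')); g=cv2.cvtColor(c['px'],cv2.COLOR_RGB2GRAY)
    print(n,'cols 228-290')
    for y in (298,300,302,303,305,307,309,311,312): print(y,' '.join('%3d'%v for v in g[y,228:290]))
    print('rgb307',c['px'][307,238:262].tolist())
E
```

```text
w7 cols 228-290
298  54  46 134 255 255 255 248 195 177 179 172 155 152 222 249 251 246 222 204 221 224 225 224 226 238 255 255 255 255 255 255 255 255 254 254 254 254 254 254 254 254 254 254 254 254 254 254 254 255 252 228 221 241 242 226 180 174 174 177 170 163 201
300  57  58 152 255 255 255 255 254 250 251 252 253 248 242 247 247 244 222 199 220 227 226 229 239 255 255 255 255 255 255 255 255 255 255 255 255 255 255 255 255 254 255 254 254 254 255 255 255 255 254 227 219 236 243 235 212 194 193 208 234 248 255
302  54  74 162 243 255 255 254 253 252 252 252 251 243 223 213 214 219 182 145 153 161 161 181 227 251 252 251 251 250 251 249 247 245 243 239 239 240 242 243 242 242 244 241 242 236 228 224 224 225 208 171 158 188 202 203 189 193 206 229 243 246 247
303  46  71 138 196 218 218 216 218 219 216 218 216 212 210 212 216 209 174 136 129 124 114 124 172 211 214 219 217 218 215 216 215 209 203 200 197 200 207 209 211 210 210 212 211 201 190 186 187 183 187 184 194 212 207 209 207 213 212 216 217 222 221
305  56 123 245 255 255 255 255 255 255 255 255 255 255 255 255 255 255 255 
[... 6300 characters left out ...]
 210 163 125 126 138 154 170 181
312 218 199 160 176 210 218 222 220 216 193 157 174 211 218 217 216 214 178 112  95 164 206 212 208 211 201 176 142 175 200 209 198 204 200 198 201 199 198 202 201 200 200 197 199 202 202 199 176 128  98  94  99 143 181 178 133  92  97  98 126 138 150
rgb307 [[245, 247, 247], [245, 246, 246], [243, 245, 246], [243, 245, 246], [242, 244, 245], [246, 247, 248], [247, 248, 249], [215, 219, 222], [130, 132, 134], [112, 115, 114], [208, 214, 216], [242, 243, 245], [243, 245, 246], [241, 242, 243], [240, 241, 242], [240, 242, 244], [238, 240, 242], [240, 241, 242], [239, 240, 241], [238, 240, 240], [236, 239, 239], [237, 239, 239], [234, 236, 237], [234, 236, 236]]
```

{"api": "jog_arm", "payload": {"moves": [0, 0, 0, 0, 0, 0, -0.426, 0, 0, 0, 0, 0, 0, -0.426, 0, 0, 0, 0, 0, 0, -0.426, 0, 0, 0, 0, 0, 0, -0.426, 0, 0, 0, 0, 0, 0, -0.426, 0, 0, 0, 0, 0, 0, -0.426, 0, 0, 0, 0, 0, 0, -0.426, 0, 0, 0, 0, 0, 0, -0.426]}}

```text
time: 19.2
position: [0.4854, -0.009, 0.0717]
tool_rot: [1.924, 2.484, 0.0]
ft_force: [0.3, -0.3, 0.0]
grip_width: 0.293
grip_force: 7.5
```

```bash
python3 - <<'E'
from h import *
w=[]
for i in range(5):
    c=cam('wrist'); w.append(ctrl.get_state()['grip_width']*87)
g=cv2.cvtColor(c['px'],cv2.COLOR_RGB2GRAY).astype(float)
d=250-g[305:310,243:252].mean(0); print('line',(d.clip(0)*np.arange(243,252)).sum()/d.clip(0).sum())
a=(g[292:299,240:252].mean(0)-125).clip(0); print('arm',(a*np.arange(240,252)).sum()/a.sum())
print(np.mean(w)); show()
# pot rim seen from the scene camera: mean edge strength along the expected rim/base circle vs shifted ones
s=cam('scene'); e=cv2.Canny(cv2.cvtColor(s['px'],cv2.COLOR_RGB2GRAY),30,80); e=cv2.GaussianBlur(e.astype(float),(3,3),0)
t=np.linspace(0,2*np.pi,120)
for dz in(-.01,0,.01,.02):
    P=np.c_[.4972+.02*np.cos(t),-.0572+.02*np.sin(t),0*t+.07+dz]; q=proj(s,P).round().astype(int); print(dz,e[q[:,1],q[:,0]].mean().round(1))
E
```

```text
line 246.5937106918239
arm 245.58320063694268
25.10291781361854
t 19.45 p [ 0.4854 -0.009   0.0717] yaw_y 14.48 z [ 1.e-04  1.e-04 -1.e+00] F [-0.45 -0.23 -0.03] w 25.25 gf 7.48 q [-0.74  0.12  0.75  2.05 -0.1   1.01  0.31]
-0.01 98.3
0 101.5
0.01 95.5
0.02 106.0
```

```bash
python3 -c "
from h import *
print(ctrl.close_job())"
```

```text
the job is handed in; nothing more can be done
None
```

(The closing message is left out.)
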